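Draw a dropped basket ring out from behind a splash guard

TASK

A basket's retaining ring has dropped behind the clear splash guard of the tablet tester, into the narrow drip channel beside the glass bath where no hand fits. Take the telescopic hook from its stand and with it, never with the fingers, draw the ring along the channel and out over the sill until it lies flat on the bench just in front of the channel's mouth, wholly off the tester. Feel for the floor slowly and press only lightly on floor, guard and glass, leave the things standing around alone, and at the end hang the hook back in its stand.

Things in the scene. Friction and masses are not known exactly. Their poses are not given: they have to be found in the camera images.
- mouth (a point): Mouth of the tester's drip channel: a point on the bench (z 0) where the sill begins, midway across the channel. x runs level into the channel, away from the robot; y across it to the guard; z up. Height of the grey floor along x: from 0 at x 0 it slopes up to 10 mm at x 30, level crest to x 36, down to 6 mm at x 48, then level at 6 mm.
- tester: The tablet tester, a bench machine that is held fast: grey base plate, glass bath, clear splash guard, white housing with slanted panel, 450 mm tall, beyond y -220 mm and x 70 mm, in the way of a low swing from the right. Same origin and axes as the mouth. The channel between guard and bath is 64 mm wide and 360 mm long, open above and at the mouth, closed at the far end.
- guard: Clear splash guard, an upright fixed sheet along the channel's left side: inner face at y +32 mm, from x 35 to x 365 mm, top edge 140 mm above the bench. Same origin and axes as the mouth.
- bath: Glass bath along the channel's right side: face at y -32 mm, from x 40 to x 360 mm, top with rim rings 162 mm above the bench. Same origin and axes as the mouth.
- ring_centre (a point): Centre (half-way up) of the dropped plain steel retaining ring: outer diameter 52 mm, bore 30 mm, 8 mm high, about 95 g, z along its axis. It lies flat on the channel floor, 78 to 150 mm in from the mouth.
- fork (a point): The hook's place in its steel stand (held fast): middle of a two-pronged fork, at the prongs' top, 235 mm above the bench. The slot is 15 mm wide and open towards this point's -x (about towards the robot), where the prongs end 24 mm out with upturned tips 4 mm high. The column is 62 mm off on the +x side, no higher than the fork.
- hook_grip (a point): Middle of the hook's upright square black handle, 20 x 20 mm, 76 mm tall (37 mm up, 39 mm down from here); axes along its sides and up. A collar 30 mm wide, its underside 45 mm below here, rests on the prongs: lift the hook 10 mm, then draw it out along the fork's -x; hang it back the same way. Mass 150 g.
- hook_stem (a point): Underside of the hook's collar, on its axis, where the stem leaves it: straight down, 9 mm thick, then a 6 mm steel rod, bent level at its end into a toe 6 mm thick that points along -x and reaches 15 mm from the rod's middle. Telescopic, locked as somebody left it: the toe's underside is anywhere from 165 to 205 mm below here. It slips only above 50 N.
- amber_bottle: Bystander: amber bottle with black cap, 64 mm wide, 115 mm tall; origin under its centre.
- dose_cup: Bystander: small clear cup, 40 mm wide, 45 mm tall; origin under its centre.
- basket_rack: Bystander: basket rack of two clear discs (88 mm) with six tubes between and a centre rod, 117 mm tall; origin under its centre.
Mind the look-alikes: they are no part of the job. There is more than one size of the part that bears hook_grip; the job needs the largest.

How it is judged (in metres and radians):
On the way, in this order (a step that is already met when the one before it is completed fails the run):
1. the hook is taken out of its fork (horizontal distance between hook_grip and fork above 0.06 m), for 0.1 s.
2. the ring lies flat on the bench in front of the channel's mouth, wholly off the tester (x of ring_centre in the frame of mouth between -0.15 and -0.028 m and height (world z) of ring_centre below 0.007 m), for 0.2 s.
At the end, for the whole second after the job is handed in: The ring lies flat and at rest on the bench, its centre 28 to 150 mm in front of the channel's mouth and within 80 mm of the channel's centre line; the hook hangs upright and still in its fork (within 15 mm, collar on the prongs), let go (all of step 2 and y of ring_centre in the frame of mouth between -0.08 and 0.08 m and angle between each of ring_centre, hook_grip's own z axis and vertical below 0.1 rad and linear speed of ring below 0.02 m/s and horizontal distance between hook_grip and fork below 0.015 m and z of hook_grip in the frame of fork between 0.04 and 0.05 m and linear speed of hook below 0.05 m/s); the robot touches nothing.
It fails at once if the hook is pressed on the tester (sill, channel floor, guard or glass) with more than 25 N (contact force between hook and tester above 25 N).
It fails at once if the fingers touch the ring (contact force between the fingers and ring above 0.3 N).
It fails at once if a bystander is moved more than 15 mm (distance of any of amber_bottle, dose_cup, basket_rack from where it was at the start of the episode above 0.015 m).
It also fails if it takes over 67 s, if anything falls off the work surface, if the arm or the gripper's body presses on something with over 40 N, if the wrist force passes 120 N, or if a joint passes its speed limit or range.

ROBOT

A 7-joint arm with a two-finger parallel gripper is mounted at the origin on the work surface. World frame = base frame: x ahead of the robot, y to its left, z up, the work surface at z = 0. Lengths are in mm, angles in rad, forces in N, time in s.
With the tool pointing down it reaches from about 350 to 900 mm from the base axis. Payload 8.1 kg.
Tool frame: the origin (TCP) lies midway between the tips of the shut fingers; the grasp point (between the pads) lies 19 mm behind it; z points along the fingers, y is the line along which they close (so a half turn about z gives the same grasp; the last joint's range is limited). The gripper opens to 92 mm and grips with 3 to 60 N. Pads are 19 mm wide; open, the fingers measure 130 mm over their backs; the gripper's body (75 mm by 190 mm) begins 47 mm behind the grasp point.
Start: joints at [-0.103, 0.434, 0.025, 1.573, -0.012, 1.134, -0.075], TCP at [625.014, -0.027, 197.042] pointing down, gripper open.
Joint ranges: [-2.62, 2.62], [-0.44, 2.09], [-1.27, 1.32], [0.08, 2.57], [-1.32, 4.46], [0.12, 2], [-2.74, 2.74]. Speed limits (rad/s): [2.22, 2.22, 3.01, 3.01, 3.14, 3.14, 3.14].

INTERFACE

Orientations are given as a unit quaternion [w, x, y, z].
In Python, from rig import arm gives the robot as it stands. The module is installed in compiled form; this text tells all that it offers.
- The arm moves only by the tool carry_out, never from a script. Its argument "commands" is one flat list of numbers, 5 for each row, row after row: the shift along the tool's x, y, z each as a share of 0.1 m, from -1 to 1, then the turn about the tool's z as a share of 0.5 rad, from -1 to 1, then the opening, from 0 (shut) to 1 (fully open). In form: [dx, dy, dz, roll, grip, dx, dy, dz, roll, grip, ...]. A call has 1 to 20 rows; each row is the pose to reach, as a shift and turn from the pose commanded when the call began, along the tool's axes at that moment; what a row does not reach only later rows make up. A row lasts 1/10 s, in which the tool goes at most 50 mm and 8.59 degrees, less where a joint would pass 70% of its speed; a pose out of reach is approached as far as the arm can. A call with a number of a shift or a turn outside -1 to 1 is refused whole. A call with a gripper value outside its range is refused whole. The fingers move at their own pace and stop on an object; "grip_force" is the grip in N (left out, the last holds). Time passes only in rows, so rows that repeat a pose let the fingers close. It gives the time, the measured TCP pose, the force, the opening and the grip force at its end, in the units of the state.
- arm.sense(): the state, without advancing time (a new reading comes with each control period).
- arm.read_camera(name): name is "scene" or "side" or "wrist"; returns the picture (384x512x3 uint8, red, green, blue); there is no depth.
- arm.camera_info(name): a dict with "intrinsics" (3x3 intrinsics, pixels), "R" (3x3) and "t" (3): a world point X has camera coordinates R X + t; the wrist camera has in their place "hand_eye" (4x4, takes a point from camera to tool coordinates, whose origin is the TCP and whose axes are the flange's). Camera axes: x right, y down, z forward; pixel columns grow to the right and rows downward; lengths in mm; the calibration is good to about 2 mm. A picture is of the moment at which its call begins: read the wrist's pose just before it. camera_info takes no time and is no camera call.
- arm.hand_in(): hands the job in; it is judged then, once.
The state is a dict: "clock": time; "joints": joint angles; "qvel": joint speeds; "effort": joint torques, N m; "tool_pos": TCP position; "orientation": TCP orientation; "ft_force": force on the tool from outside, world axes, zero at the start; "wrist_torque": the same for the moment, N m; "opening": opening from 0.0 (shut) to 1.0 (fully open); "grip_force": force on a finger pad.
Only numpy, scipy, OpenCV 4.12 (cv2) and the standard library are available. Lean on these libraries where they do the work, as an engineer would, in place of code of your own. Each camera call takes 0.05 s, during which the arm holds its last target. There are 200 camera calls.

## Working session

There is one attempt and no reset: what is moved stays moved. The work goes in short steps, Python scripts to look and compute and a tool call to move; the robot and the scene stay as the last step left them, time stands still between calls to the robot, and variables do not carry over. Pictures are saved under pics/ and viewed, at most 10 in all, crops included, and the job is handed in when it is done.

Besides the shell and the picture viewer there is one more tool, called as name(argument=value, ...) on one line, values as JSON. carry_out: Moves the arm, as the interface text tells. Its arguments: {"type":"object","properties":{"commands":{"type":"array","items":{"type":"number"}},"grip_force":{"type":"number"}},"required":["commands"]}

```bash
mkdir -p pics
cat > h.py <<'E'
import numpy as np, cv2
from rig import arm
from scipy.spatial.transform import Rotation as Ro
def cam(n):
    c=arm.camera_info(n); K=np.array(c["intrinsics"])
    if n=="wrist":
        s=arm.sense(); H=np.array(c["hand_eye"]); q=s["orientation"]
        T=np.eye(4);T[:3,:3]=Ro.from_quat([q[1],q[2],q[3],q[0]]).as_matrix();T[:3,3]=s["tool_pos"]
        M=np.linalg.inv(T@H); return K,M[:3,:3],M[:3,3]
    return K,np.array(c["R"]),np.array(c["t"])
def ray(C,u,v):
    K,R,t=C; d=R.T@np.linalg.solve(K,[u,v,1.]); return -R.T@t,d/np.linalg.norm(d)
def onz(C,u,v,z):
    o,d=ray(C,u,v); return o+d*(z-o[2])/d[2]
def proj(C,X):
    K,R,t=C; p=K@(R@np.array(X,float)+t); return p[:2]/p[2]
def tri(rs):
    A=0;b=0
    for o,d in rs:
        P=np.eye(3)-np.outer(d,d);A=A+P;b=b+P@o
    return np.linalg.solve(A,b)
E
python3 - <<'E'
from h import *
for n in("scene","side"):
    im=arm.read_camera(n)[...,::-1]; cv2.imwrite(f"pics/{n}0.png",im)
    C=cam(n); print(n,(-C[1].T@C[2]).round(),C[0].round(1).tolist(),C[1].round(2).tolist())
print(arm.sense())
a=cv2.imread("pics/scene0.png");b=cv2.imread("pics/side0.png")
cv2.imwrite("pics/s0.png",cv2.resize(a,(800,600)));cv2.imwrite("pics/d0.png",cv2.resize(b,(800,600)))
E
```

```text
scene [1381. -102.  921.] [[362.5, 0.0, 257.2], [0.0, 362.5, 192.1], [0.0, 0.0, 1.0]] [[0.16, 0.99, -0.01], [0.64, -0.11, -0.76], [-0.75, 0.12, -0.65]]
side [194. 729. 868.] [[415.9, 0.0, 253.6], [0.0, 415.9, 193.5], [0.0, 0.0, 1.0]] [[-0.92, -0.4, 0.01], [-0.28, 0.61, -0.75], [0.29, -0.69, -0.67]]
{'clock': 0.1, 'joints': array([-0.10256007,  0.43514765,  0.02497081,  1.5739839 , -0.0115832 ,
        1.13401798, -0.07508183]), 'qvel': array([ 8.56282685e-05, -1.83359779e-03,  2.50990121e-03, -1.41780469e-03,
       -1.48954319e-03,  3.86264731e-05, -5.58457199e-04]), 'effort': array([ 2.76666542e-03, -6.69124532e+01,  9.87763703e-01, -3.15145969e+01,
       -6.05509384e-02,  3.73947364e-02,  1.19628339e-04]), 'tool_pos': array([ 6.24504079e+02, -8.57860175e-02,  1.96335567e+02]), 'orientation': array([-4.46423349e-04,  7.07135344e-01,  7.07077864e-01, -5.47077507e-04]), 'ft_force': array([ 0.15153196, -0.17741303, -0.78916801]), 'wrist_torque': array([ 0.05478185, -0.02028664, -0.07245726]), 'grip_force': 0.0, 'opening': 0.9985515157461599}
```

View pics/s0.png

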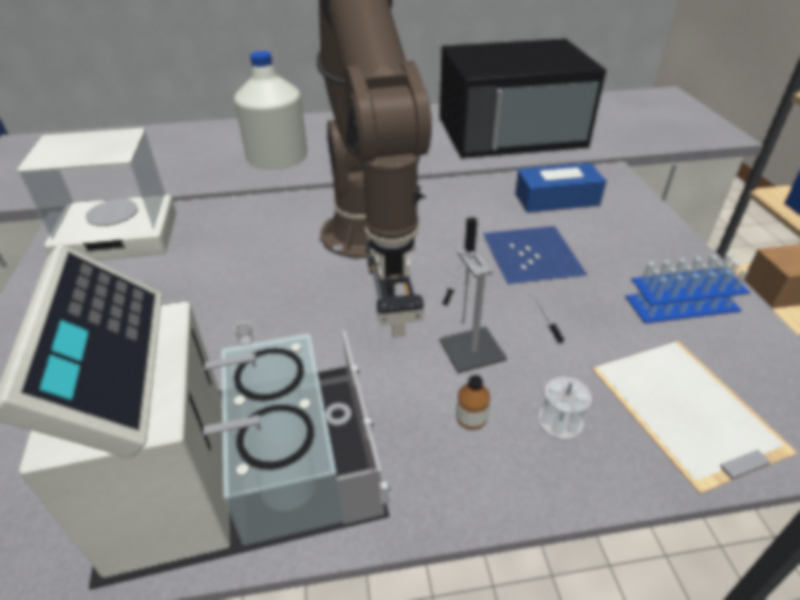

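View pics/d0.png

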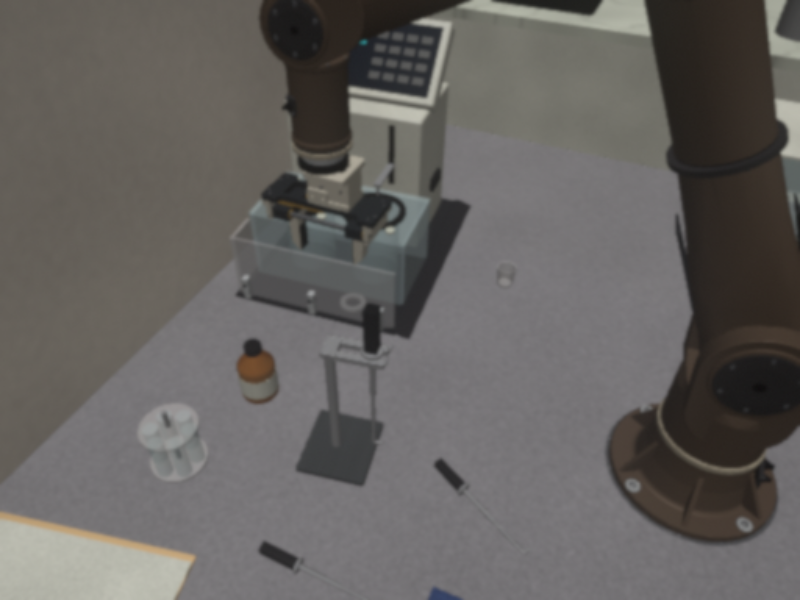

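The scene view shows the hook hanging in the stand, with its handle at (470,233) in the 800 px picture. The ring is at (338,412) and the channel runs from (335,372) to (370,510). The side view shows the handle at (372,328) and the ring at (352,302). Two things could be mistaken for the hook: the lying black-handled tools at scene (449,296) and (556,330), which are side (450,475) and (280,556). I choose the upright one hanging in the stand and check it in a crop.

Run:
```python
import cv2,numpy as np
a=cv2.imread("pics/scene0.png");b=cv2.imread("pics/side0.png")
def t(im,x,y,w,h):
    return cv2.resize(im[y:y+h,x:x+w],(400,300),interpolation=cv2.INTER_CUBIC)
g=np.vstack([np.hstack([t(a,270,130,80,60),t(a,180,220,120,90)]),np.hstack([t(b,185,180,120,90),t(b,145,130,160,120)])])
cv2.imwrite("pics/crop1.png",g)
```

```text
(no output)
```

View pics/crop1.png

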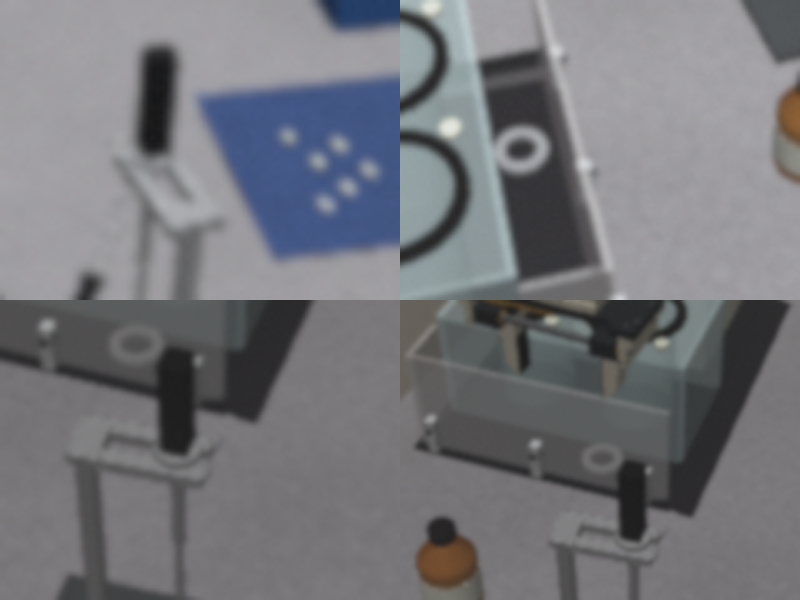

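The crop confirms the choice. The upright square black handle hangs with its collar on the prongs at the fork's robot-side end. The ring lies in the channel at about (216,265) scene and (225,193) side. The guard's top edge is clear in both views.

Run:
```python
from h import *
S=cam("scene");D=cam("side")
a=cv2.imread("pics/scene0.png");b=cv2.imread("pics/side0.png")
def blob(im,x,y,w,h,th=70):
    g=cv2.GaussianBlur(im,(3,3),0)[y:y+h,x:x+w].max(2)
    n,l,st,c=cv2.connectedComponentsWithStats((g<th).astype(np.uint8)); i=1+st[1:,4].argmax(); print(st[i]); return c[i]+[x,y]
p=blob(a,290,135,30,28); q=blob(b,228,190,22,40)
print(p,q)
def both(n,p,q):
    r=[ray(S,*p),ray(D,*q)];X=tri(r); print(n,X.round(1),"res",[round(float(np.linalg.norm(np.cross(X-o,d))),1) for o,d in r]); return X
both("handle",p,q)
both("htop",(301.6,139.6),(238.1,195));both("hbot",(300.6,160.4),(238.4,225))
both("ring",(216.3,265),(225.5,193.5))
print(onz(S,216.3,265,10),onz(D,225.5,193.5,10))
F=both("gfront",(220.8,214.4),(252.2,174)); B=both("gfar",(243,299.5),(147,150.8)); print(np.linalg.norm(B-F))
f2=onz(S,220.8,214.4,140);b2=onz(S,243,299.5,140);print("S",f2,b2,np.linalg.norm(f2-b2),np.arctan2(*(b2-f2)[[1,0]]))
f3=onz(D,252.2,174,140);b3=onz(D,147,150.8,140);print("D",f3,b3,np.linalg.norm(f3-b3),np.arctan2(*(b3-f3)[[1,0]]))
# fork prong ends / column, z=235 : scene column at (195,222)/5, tips
for u,v in((293.5,160.5),(304,176),(314,174),(306.5,160.5)):print("fork S",onz(S,u,v,235).round(1))
for u,v in((247,234),(250,223.5),(206,227),(213.5,215.5)):print("fork D",onz(D,u,v-0,235).round(1))
for n,(u,v),(m,w) in(("bottle",(473,420),(258,395)),("rack",(563,430),(178,468)),("cup",(245,345),(506,282))):
    print(n,onz(S,u*.64,v*.64,0).round(),onz(D,m*.64,w*.64,0).round())
```

```text
[  8   5   7  20 102]
[  0   3  22  33 390]
[300.83333333 149.73529412] [237.78205128 208.74102564]
handle [462.3 179.9 281.5] res [0.1, 0.1]
htop [461.6 179.5 318.7] res [0.5, 0.5]
hbot [459.8 183.  238.2] res [0.2, 0.2]
ring [ 651.1 -122.3    8.1] res [0.1, 0.1]
[ 652.50380386 -122.30196146   10.        ] [ 650.1021694  -120.28194526   10.        ]
gfront [553.5 -94.1 135.6] res [4.8, 4.8]
gfar [875.  -62.6 142.1] res [0.1, 0.1]
323.1199135415026
S [563.16459184 -90.88877618 140.        ] [873.6989805  -62.41822874 140.        ] 311.8367820026088 0.09142683408480051
D [550.0794352  -95.14240734 140.        ] [876.93558994 -65.10297723 140.        ] 328.233626024046 0.09164668008622175
fork S [451.9 161.5 235. ]
fork S [536.9 174.  235. ]
fork S [532.4 206.9 235. ]
fork S [459.1 202.9 235. ]
fork D [434.1 196.3 235. ]
fork D [440.7 166.3 235. ]
fork D [520.5 213.7 235. ]
fork D [522.2 176.9 235. ]
bottle [705. 143.   0.] [696. 152.  -0.]
rack [758. 312.   0.] [728. 328.   0.]
cup [ 410. -319.    0.] [ 392. -320.   -0.]
```

carry_out(commands=[0,0,-0.5,0,1,0,0,-1,0,1,0,0,-1,0,1])

```text
clock: 0.4
tool_pos: [628.0, 0.1, 304.1]
orientation: [0.003, 0.707, 0.707, 0.004]
ft_force: [1.6, 0.9, 0.8]
opening: 0.999
grip_force: 0.0
```

carry_out(commands=[0,0,-0.5,0,1,0.3,-0.3,-1,0,1,0.7,-0.7,-1,0,1,1,-1,-1,0,1,1,-1,-1,0,1,1,-1,-1,0,1])

```text
clock: 1.0
tool_pos: [523.9, 101.6, 397.5]
orientation: [0.0, 0.706, 0.708, 0.0]
ft_force: [0.4, 0.2, 0.0]
opening: 1.002
grip_force: 0.0
```

Run:
```python
from h import *
print(np.array(arm.camera_info("wrist")["hand_eye"]).round(2).tolist())
C=cam("wrist");im=arm.read_camera("wrist")[...,::-1];cv2.imwrite("pics/w0.png",im)
s=arm.sense();print(s["clock"],s["tool_pos"],s["orientation"]);print(C[0])
for X in((462,180,318),(462,180,235),(524,190,235)):print(proj(C,X))
```

```text
[[-0.0, -0.95, -0.3, 81.4], [1.0, -0.0, -0.0, 0.09], [0.0, -0.3, 0.95, -187.86], [0.0, 0.0, 0.0, 1.0]]
1.05 [524.99656663  99.80838289 396.9950227 ] [ 2.50528539e-04  7.06827149e-01  7.07386255e-01 -6.99302644e-05]
[[339.93933308   0.         261.4483393 ]
 [  0.         339.93933308 190.11650588]
 [  0.           0.           1.        ]]
[179.79902432  87.10878507]
[199.14114099  86.20441851]
[262.06988597  75.71329897]
```

View pics/w0.png

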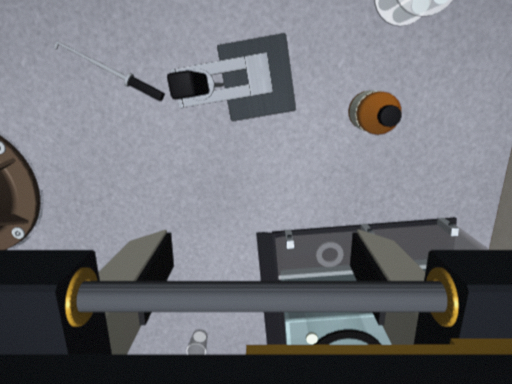

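The wrist view shows the hook's handle at (185,84) in the fork, with the stand base behind it. The bottle is at (378,112), the ring at (330,255), and the tester's dark base front edge runs from (258,234) to (268,345).

Run:
```python
from h import *
C=cam("wrist");im=cv2.imread("pics/w0.png");g=im.max(2)
def P(u,v,z):return onz(C,u,v,z)[:2].round(1)
print("base",[P(u,v,6).tolist() for u,v in((218,47),(284,34),(296,109),(231,120))])
m=(g[60:110,160:215]<45).astype(np.uint8)
n,l,st,c=cv2.connectedComponentsWithStats(m);i=1+st[1:,4].argmax();print("handle",st[i],c[i]+[160,60])
ct=cv2.findContours((l==i).astype(np.uint8),0,2)[0][0];r=cv2.minAreaRect(ct);print(r)
# ring
o=cv2.cvtColor(im,6)
e=im[235:275,308:352];z=cv2.resize(e,None,fx=8,fy=8,interpolation=2)
z2=cv2.resize(im[55:125,155:305],None,fx=5,fy=5,interpolation=2)
z3=cv2.resize(im[222:300,240:470],None,fx=3.2,fy=3.2,interpolation=2)
k=np.zeros((600,750,3),np.uint8);k[:350,:750]=z2;k[350:350+249,:736]=z3[:249];cv2.imwrite("pics/crop2.png",k)
print("ring",P(330,255,10),"plate",P(258,234,3),P(268,345,3),"guardtop?")
```

```text
base [[455.9, 235.3], [559.6, 254.1], [581.8, 140.0], [473.4, 122.0]]
handle [  8  11  41  28 854] [187.1498829   84.31850117]
((27.81081199645996, 23.364864349365234), (25.31744384765625, 37.97616958618164), 80.53767395019531)
ring [ 653.8 -128.2] plate [518.  -88.3] [ 538.3 -342.5] guardtop?
```

View pics/crop2.png

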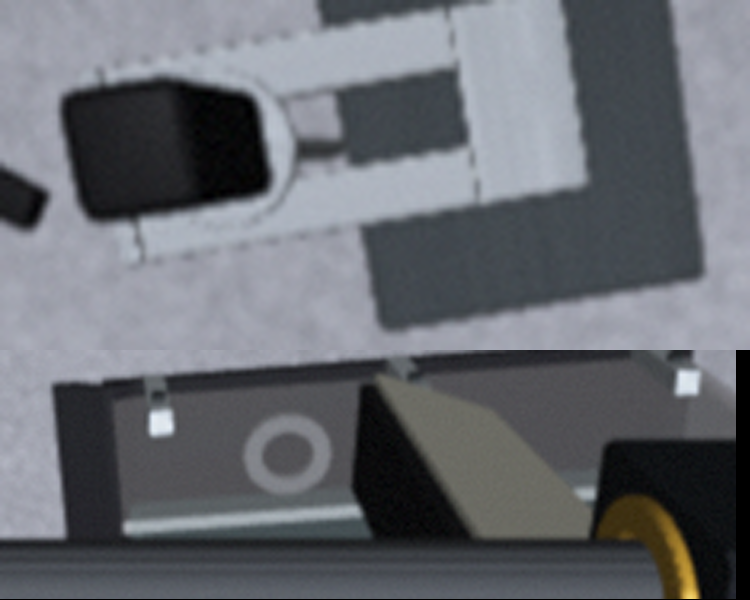

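carry_out(commands=[0.3,-0.2,0,-0.15,1,0.6,-0.45,0,-0.34,1,0.81,-0.62,0,-0.34,1,0.81,-0.62,0,-0.34,1,0.81,-0.62,0,-0.34,1])

```text
clock: 1.55
tool_pos: [464.2, 179.7, 396.5]
orientation: [0.0, 0.645, 0.764, -0.001]
ft_force: [-0.0, -0.8, -0.5]
opening: 0.999
grip_force: 0.0
```

carry_out(commands=[0,0,0.3,0,1,0,0,0.7,0,1,0,0,0.8,0,1,0,0,0.8,0,1,0,0,0.8,0,1])

```text
clock: 2.05
tool_pos: [464.3, 180.5, 318.3]
orientation: [0.0, 0.645, 0.764, 0.001]
ft_force: [-0.3, -0.6, 0.9]
opening: 1.0
grip_force: 0.0
```

Run:
```python
from h import *
C=cam("wrist");im=arm.read_camera("wrist")[...,::-1];cv2.imwrite("pics/w1.png",im)
s=arm.sense();print(s["clock"],s["tool_pos"],s["orientation"],s["ft_force"]);
g=cv2.GaussianBlur(im,(3,3),0).max(2)
for X in((462.5,181.3,317),(462.5,181.3,241)):print(proj(C,X))
```

```text
2.1 [464.3261243  180.93674922 318.72550513] [5.32294318e-04 6.44944582e-01 7.64228422e-01 1.05917053e-03] [-0.22193837  1.12183072  0.83300233]
[259.11707048 223.11805593]
[259.72943445 186.5183133 ]
```

View pics/w1.png

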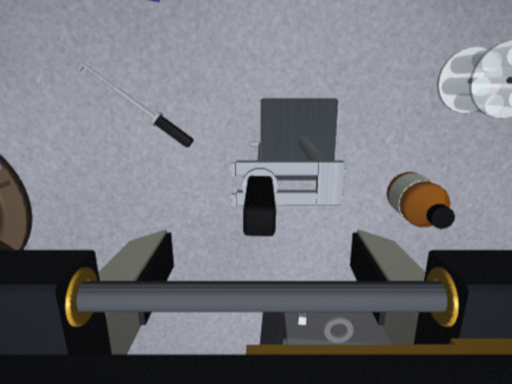

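The wrist view shows the hook's handle top at (259,220), centred between the open fingers, and the fork square to the tool. The toe at (255,143) points towards the robot.

carry_out(commands=[0,0,0.25,0,1,0,0,0.5,0,1,0,0,0.57,0,1,0,0,0.57,0,1,0,0,0.57,0,0.4,0,0,0.57,0,0.25,0,0,0.57,0,0.1,0,0,0.57,0,0,0,0,0.57,0,0,0,0,0.57,0,0,0,0,0.57,0,0,0,0,0.57,0,0,0,0,0.57,0,0], grip_force=40)

```text
clock: 3.4
tool_pos: [463.0, 181.0, 260.0]
orientation: [0.0, 0.645, 0.765, -0.0]
ft_force: [0.3, 0.0, 0.2]
opening: 0.267
grip_force: 0.0
```

carry_out(commands=[0,0,0,0,0,0,0,0,0,0,0,0,0,0,0,0,0,0,0,0])

```text
clock: 3.8
tool_pos: [463.0, 181.0, 260.0]
orientation: [-0.0, 0.645, 0.765, -0.0]
ft_force: [-0.2, -0.5, -0.1]
opening: 0.217
grip_force: 39.9
```

carry_out(commands=[0,0,-0.07,0,0,0,0,-0.14,0,0,0,0,-0.14,0,0,0,-0.2,-0.14,0,0,0,-0.4,-0.14,0,0,0,-0.6,-0.14,0,0,0,-0.8,-0.14,0,0,0,-0.9,-0.14,0,0,0,-0.9,-0.14,0,0,0,-0.9,-0.14,0,0])

```text
clock: 4.8
tool_pos: [375.1, 165.9, 274.3]
orientation: [0.0, 0.645, 0.765, 0.0]
ft_force: [0.3, -0.8, -1.9]
opening: 0.211
grip_force: 39.9
```

Run:
```python
from h import *
print(arm.sense())
for n in("scene","side"):
    im=arm.read_camera(n)[...,::-1]; cv2.imwrite(f"pics/{n}1.png",im); C=cam(n)
    p=arm.sense()["tool_pos"]; print(n,[proj(C,p+[0,0,dz]).round(1).tolist() for dz in(19,-26,-191,-231)])
C=cam("side");a=cv2.imread("pics/side1.png");S=cv2.imread("pics/scene1.png")
p=arm.sense()["tool_pos"];u,v=proj(C,p+[0,0,-150]).astype(int);w,x=proj(cam("scene"),p+[0,0,-150]).astype(int)
print(u,v,w,x)
k=np.hstack([cv2.resize(a[v-45:v+45,u-30:u+30],(400,600),interpolation=2),cv2.resize(S[x-45:x+45,w-30:w+30],(400,600),interpolation=2)]);cv2.imwrite("pics/crop3.png",k)
```

```text
{'clock': 4.8, 'joints': array([-0.39422074,  0.02386129, -0.15548132,  1.91824332,  0.004192  ,
        1.19873312, -0.38142106]), 'qvel': array([ 0.00062332,  0.01425056,  0.00525277, -0.00861118,  0.00023826,
       -0.00019403, -0.00086835]), 'effort': array([-1.54701700e-01, -3.58284366e+01, -3.16265579e-01, -3.25179255e+01,
       -1.27203329e-01,  1.16551230e-01, -1.64478226e-02]), 'tool_pos': array([375.09216703, 165.90161732, 274.30461987]), 'orientation': array([2.64637595e-04, 6.44614801e-01, 7.64507340e-01, 4.63000684e-04]), 'ft_force': array([ 0.32567737, -0.77326272, -1.93783187]), 'wrist_torque': array([-0.00123372, -0.0161399 , -0.0125616 ]), 'grip_force': 39.91252541542053, 'opening': 0.2111752419399635}
scene [[290.3, 132.6], [289.7, 144.1], [287.5, 182.2], [287.0, 190.5]]
side [[280.5, 212.7], [279.3, 228.4], [275.5, 277.7], [274.7, 288.0]]
276 266 287 173
```

View pics/crop3.png

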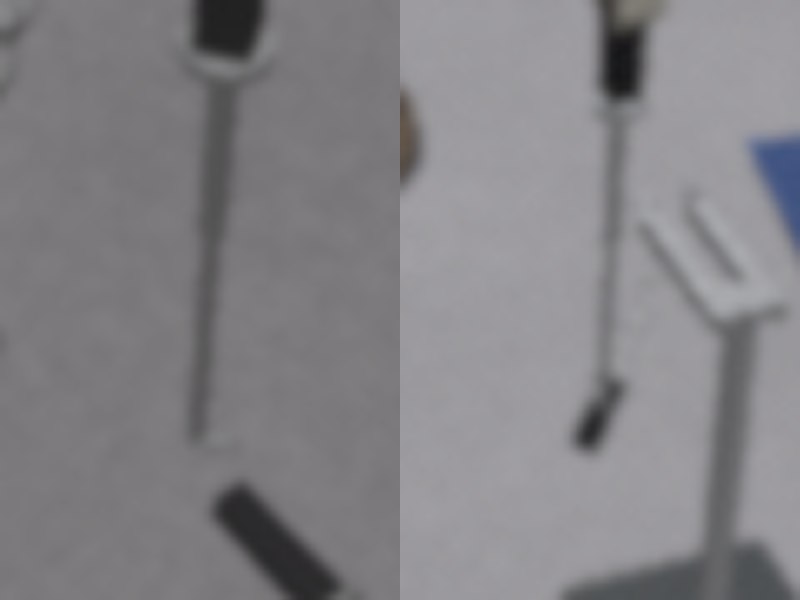

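In side view the rod ends at about (275.5,287.4), which puts the toe about 229 mm below the TCP. The scene view is muddled by the lying tool behind it. I cross-check with the earlier wrist image, where the toe tip was at (255,143).

Run:
```python
from h import *
C=cam("side");S=cam("scene")
r=[ray(C,275.5,287),ray(S,287.7,186)];X=tri(r);print("tri",X,[np.linalg.norm(np.cross(X-o,d)) for o,d in r])
for L in range(160,211,5):
    c,s=np.cos(.17),np.sin(.17)
    T=np.eye(4);T[:3,:3]=Ro.from_quat([.64494,.76423,0.0005,.0005][:2]+[.001,.0005]).as_matrix();T[:3,3]=[464.3,180.9,318.7]
    M=np.linalg.inv(T@np.array(arm.camera_info("wrist")["hand_eye"]));W=(arm.camera_info("wrist")["intrinsics"],M[:3,:3],M[:3,3])
    p=np.array([462.8,181.2,235-L+3]); print(L,proj(W,p).round(1),proj(W,p-[15*c,15*s,0]).round(1))
C=cam("wrist");im=arm.read_camera("wrist")[...,::-1];cv2.imwrite("pics/w2.png",im)
a=cv2.imread("pics/w1.png")
```

```text
tri [370.00181322 170.94186465  58.48060276] [np.float64(2.1659636388240195), np.float64(2.165963638823989)]
160 [260.3 149.8] [248.6 149.8]
165 [260.3 149.1] [248.7 149.1]
170 [260.3 148.4] [248.8 148.4]
175 [260.4 147.7] [249.  147.7]
180 [260.4 147. ] [249.1 147. ]
185 [260.4 146.3] [249.2 146.3]
190 [260.4 145.7] [249.3 145.7]
195 [260.4 145. ] [249.5 145.1]
200 [260.4 144.4] [249.6 144.4]
205 [260.4 143.8] [249.7 143.8]
210 [260.4 143.2] [249.8 143.2]
```

carry_out(commands=[0,0,-0.4,0,0,0,0,-0.8,0,0,0,0,-1,0,0,0,0,-1,0,0])

```text
clock: 5.35
tool_pos: [376.1, 166.6, 376.7]
orientation: [0.001, 0.645, 0.764, 0.002]
ft_force: [0.2, 0.2, -2.2]
opening: 0.213
grip_force: 39.9
```

carry_out(commands=[-0.3,0,-0.2,0,0,-0.6,0,-0.3,0.08,0,-1,0.3,-0.3,0.16,0,-1,0.6,-0.3,0.16,0,-1,0.9,-0.3,0.16,0,-1,1,-0.3,0.16,0,-1,1,-0.3,0.16,0])

```text
clock: 6.05
tool_pos: [490.5, 84.2, 402.0]
orientation: [-0.001, 0.675, 0.738, -0.001]
ft_force: [-0.6, 0.0, -1.8]
opening: 0.215
grip_force: 39.9
```

carry_out(commands=[-0.4,0.25,0,0,0,-0.75,0.5,0,0,0,-1,0.7,0,0,0,-1,0.7,0,0,0])

```text
clock: 6.45
tool_pos: [569.2, -13.6, 402.7]
orientation: [0.0, 0.677, 0.736, -0.001]
ft_force: [-0.1, -0.4, -1.9]
opening: 0.213
grip_force: 39.9
```

carry_out(commands=[-0.4,0.25,0,0,0,-0.8,0.5,0,0,0,-1,0.74,0,0,0,-1.0,0.74,0,0,0,-1.0,0.74,0,0,0])

```text
clock: 6.95
tool_pos: [650.6, -101.6, 403.3]
orientation: [-0.001, 0.675, 0.738, -0.0]
ft_force: [-0.3, 0.8, -1.0]
opening: 0.211
grip_force: 39.9
```

carry_out(commands=[-0.2,0,0,0,0,-0.2,0,0,0,0,-0.2,0,0,0,0,-0.2,0,0,0,0])

```text
clock: 7.35
tool_pos: [652.6, -120.3, 404.5]
orientation: [-0.0, 0.674, 0.739, 0.001]
ft_force: [0.1, -0.2, -1.4]
opening: 0.214
grip_force: 39.9
```

Run:
```python
from h import *
C=cam("wrist");im=arm.read_camera("wrist")[...,::-1];cv2.imwrite("pics/w3.png",im)
s=arm.sense();print(s["clock"],s["tool_pos"],s["orientation"],s["ft_force"])
p=s["tool_pos"];print([proj(C,p-[0,0,d]).round(1).tolist() for d in(-18,190,229)])
for X in((652,-124,10),(651,-122,14)):print(proj(C,X))
k=np.vstack([cv2.resize(im[80:255,130:390],(800,538),interpolation=2)]);cv2.imwrite("pics/crop4.png",k)
for n in("scene","side"):
    cv2.imwrite(f"pics/{n}2.png",arm.read_camera(n)[...,::-1])
```

```text
7.4 [ 652.72213005 -120.48186641  404.44255367] [-9.81708182e-05  6.74008280e-01  7.38723620e-01  4.92417258e-04] [ 0.10109315  0.62373034 -1.71991088]
[[262.0, 238.9], [261.8, 158.8], [261.8, 152.1]]
[261.16361814 135.48143883]
[260.68015349 134.59508403]
```

View pics/crop4.png

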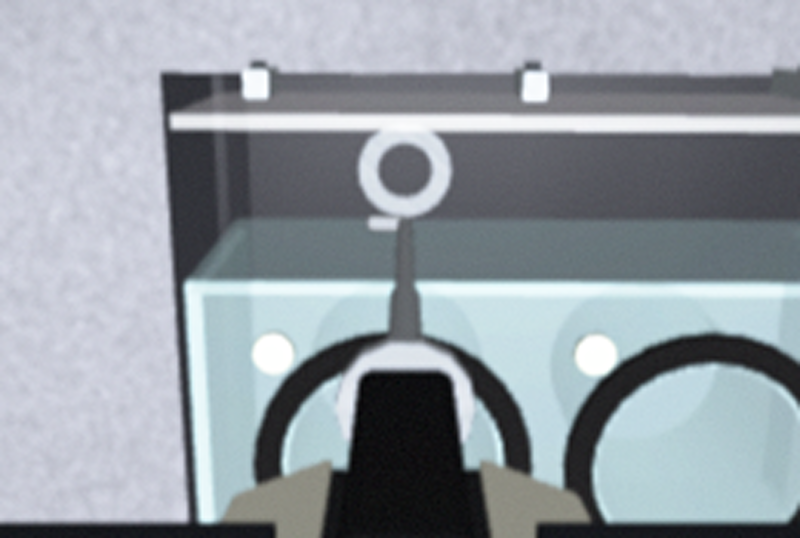

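The wrist view shows the ring centre at (261.6,135.3) and the rod end with its toe at (261.6,152.5). That matches the toe underside 229 mm below the TCP and the ring at about (652.5,-124). The sill is at the left edge, near u=185.

carry_out(commands=[-0.035,0.055,0,0,0,-0.035,0.055,0.2,0,0,-0.035,0.055,0.5,0,0,-0.035,0.055,0.8,0,0,-0.035,0.055,1,0,0,-0.035,0.055,1,0,0,-0.035,0.055,1,0,0])

```text
clock: 8.2
tool_pos: [659.1, -125.1, 304.6]
orientation: [0.0, 0.675, 0.738, 0.0]
ft_force: [-0.0, 0.9, -1.0]
opening: 0.214
grip_force: 39.9
```

carry_out(commands=[0,0,0.15,0,0,0,0,0.3,0,0,0,0,0.45,0,0,0,0,0.5,0,0,0,0,0.5,0,0,0,0,0.5,0,0])

```text
clock: 8.8
tool_pos: [659.5, -125.2, 255.5]
orientation: [0.001, 0.675, 0.738, 0.001]
ft_force: [0.1, -0.9, -2.5]
opening: 0.211
grip_force: 39.9
```

Run:
```python
from h import *
W0=cv2.imread("pics/w3.png")
C=cam("wrist");im=arm.read_camera("wrist")[...,::-1];cv2.imwrite("pics/w4.png",im)
s=arm.sense();print(s["clock"],s["tool_pos"],s["orientation"],s["ft_force"])
p=s["tool_pos"];print([proj(C,p-[0,0,d]).round(1).tolist() for d in(229,)])
print("ring",proj(C,(652.5,-124,10)))
cv2.imwrite("pics/crop5.png",cv2.resize(im[60:240,130:390],(800,554),interpolation=2))
```

```text
8.85 [ 659.50945696 -125.26842502  255.52576633] [8.95907867e-04 6.74655778e-01 7.38131694e-01 6.18108183e-04] [-0.49222055 -0.98446522 -0.72863539]
[[261.5, 151.8]]
ring [256.12087974 147.87892323]
```

View pics/crop5.png

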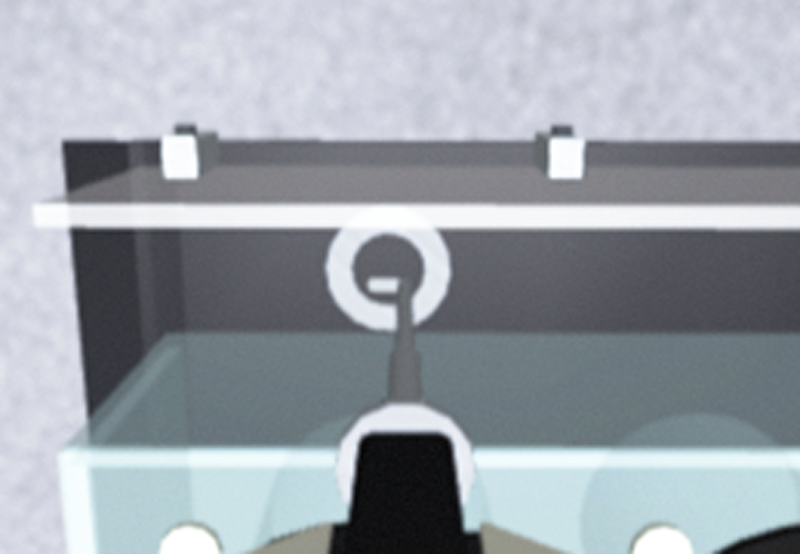

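The toe at crop (387,285) is over the ring bore at (388,269). It needs about 2.5 mm towards the guard, then a slow descent.

carry_out(commands=[0.025,-0.005,0,0,0,0.025,-0.005,0.03,0,0,0.025,-0.005,0.06,0,0,0.025,-0.005,0.09,0,0,0.025,-0.005,0.12,0,0,0.025,-0.005,0.14,0,0,0.025,-0.005,0.14,0,0,0.025,-0.005,0.14,0,0])

```text
clock: 9.65
tool_pos: [658.0, -122.6, 240.0]
orientation: [-0.0, 0.675, 0.738, -0.0]
ft_force: [0.2, -0.6, -1.3]
opening: 0.211
grip_force: 39.9
```

carry_out(commands=[0,0,0.01,0,0,0,0,0.02,0,0,0,0,0.03,0,0,0,0,0.03,0,0,0,0,0.03,0,0])

```text
clock: 10.15
tool_pos: [658.0, -122.6, 237.0]
orientation: [-0.0, 0.675, 0.738, 0.0]
ft_force: [-0.1, 0.6, -2.5]
opening: 0.215
grip_force: 39.9
```

Run:
```python
from h import *
C=cam("wrist");im=arm.read_camera("wrist")[...,::-1];cv2.imwrite("pics/w5.png",im)
s=arm.sense();print(s["clock"],s["tool_pos"],s["ft_force"],s["wrist_torque"])
cv2.imwrite("pics/crop6.png",cv2.resize(im[110:190,200:310],(550,400),interpolation=2))
```

```text
10.2 [ 658.06380453 -122.58942721  237.06629297] [ 0.62125734  0.48090467 -1.43286039] [ 0.01550705 -0.00044539 -0.02679107]
```

View pics/crop6.png

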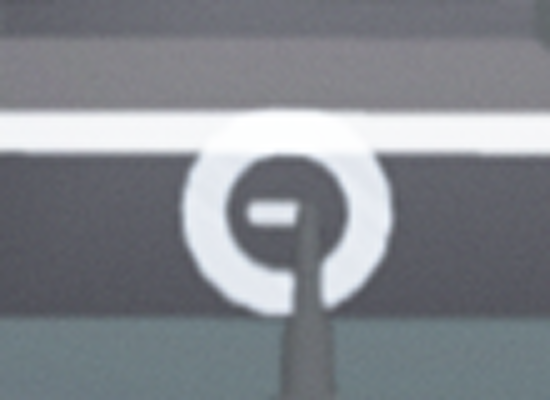

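The toe sits centred in the bore at crop (285,212), inside the bore centred at (287,212). That was my tenth picture, so I work from numbers from here and feel down in half-millimetre steps.

carry_out(commands=[0,0,0.005,0,0,0,0,0.01,0,0,0,0,0.01,0,0])

```text
clock: 10.5
tool_pos: [658.0, -122.6, 235.9]
orientation: [-0.0, 0.675, 0.738, -0.0]
ft_force: [0.2, 1.0, -1.4]
opening: 0.217
grip_force: 39.9
```

carry_out(commands=[0,0,0.005,0,0,0,0,0.01,0,0,0,0,0.01,0,0])

```text
clock: 10.8
tool_pos: [658.0, -122.6, 234.9]
orientation: [-0.0, 0.675, 0.738, -0.0]
ft_force: [-0.5, 0.4, -1.9]
opening: 0.213
grip_force: 39.9
```

carry_out(commands=[0,0,0.005,0,0,0,0,0.01,0,0,0,0,0.01,0,0])

```text
clock: 11.1
tool_pos: [658.0, -122.6, 233.9]
orientation: [-0.0, 0.675, 0.738, -0.0]
ft_force: [0.3, 0.2, -0.7]
opening: 0.211
grip_force: 39.9
```

carry_out(commands=[0,0,0.005,0,0,0,0,0.01,0,0,0,0,0.01,0,0])

```text
clock: 11.4
tool_pos: [658.0, -122.6, 233.0]
orientation: [-0.0, 0.675, 0.738, -0.0]
ft_force: [0.7, -0.3, -0.7]
opening: 0.219
grip_force: 39.9
```

```bash
python3 -c "
from h import *
print(arm.sense()['ft_force'],arm.sense()['tool_pos'])"
```

```text
[ 0.69977211 -0.33708021 -0.74095155] [ 657.98664707 -122.60054372  232.95173784]
```

carry_out(commands=[0,0,0.005,0,0,0,0,0.01,0,0,0,0,0.01,0,0])

```text
clock: 11.7
tool_pos: [658.0, -122.6, 231.9]
orientation: [-0.0, 0.675, 0.738, -0.0]
ft_force: [0.5, -0.0, -1.0]
opening: 0.214
grip_force: 39.9
```

carry_out(commands=[0,0,0.005,0,0,0,0,0.005,0,0,0,0,0.005,0,0])

```text
clock: 12.0
tool_pos: [658.0, -122.6, 231.5]
orientation: [-0.0, 0.675, 0.738, 0.0]
ft_force: [0.3, -0.0, -0.7]
opening: 0.218
grip_force: 39.9
```

carry_out(commands=[0,0,0.005,0,0,0,0,0.01,0,0,0,0,0.01,0,0])

```text
clock: 12.3
tool_pos: [658.3, -122.7, 231.1]
orientation: [0.0, 0.675, 0.738, 0.0]
ft_force: [0.3, 0.4, 2.8]
opening: 0.213
grip_force: 39.9
```

Contact came at about 4 N with TCP z 231.1, so the toe underside is 225 mm below the TCP and the stem is 200 mm long. I pin down the sill from the stored wrist images by their brightness steps, without viewing another picture.

carry_out(commands=[0,0,-0.01,0,0,0,0,-0.02,0,0,0,0,-0.02,0,0])

```text
clock: 12.6
tool_pos: [658.0, -122.6, 232.4]
orientation: [-0.0, 0.675, 0.738, -0.0]
ft_force: [-0.6, 0.4, -1.6]
opening: 0.216
grip_force: 39.9
```

Run:
```python
from h import *
s=arm.sense();print(s["clock"],s["tool_pos"],s["ft_force"],s["joints"].round(2))
c=arm.camera_info("wrist");K=np.array(c["intrinsics"]);H=np.array(c["hand_eye"])
ex=np.array([.9958,.0915])
for f,pos,q,v in(("w3",[652.72,-120.48,404.44],[-.0001,.67401,.73872,.0005],141),("w4",[659.51,-125.27,255.53],[.0009,.67466,.73813,.0006],150)):
    T=np.eye(4);T[:3,:3]=Ro.from_quat([q[1],q[2],q[3],q[0]]).as_matrix();T[:3,3]=pos
    M=np.linalg.inv(T@H);C=(K,M[:3,:3],M[:3,3])
    g=cv2.imread(f"pics/{f}.png").astype(float).mean(2)[v-3:v+4].mean(0)
    d=np.gradient(cv2.GaussianBlur(g[None],(5,1),0)[0]);
    for u in range(140,235):
        if abs(d[u])>1.0 and abs(d[u])>=max(abs(d[u-1]),abs(d[u+1])):
            print(f,u,round(d[u],1),[(z,((onz(C,u,v,z)[:2]-[517,-131])@ex).round(1)) for z in(0,6,10)])
    b=cv2.imread(f"pics/{f}.png").astype(float).mean(2); u0={"w3":245,"w4":235}[f]
    print([int(x) for x in b[90:200,u0-3:u0+3].mean(1)][::1])
    for vv in range(90,175,5):print(vv,[((onz(C,u0,vv,z)[:2]-[517,-131])@np.array([-.0915,.9958])).round(0) for z in(6,140,162)],end=' ')
```

```text
12.6 [ 657.96282653 -122.57181204  232.37531902] [-0.62968471  0.38456278 -1.63196939] [ 0.02  0.49  0.13  1.41 -0.06  1.25  0.25]
w3 141 1.1 [(0, np.float64(-74.9)), (6, np.float64(-72.7)), (10, np.float64(-71.3))]
w3 152 -1.3 [(0, np.float64(-55.6)), (6, np.float64(-53.7)), (10, np.float64(-52.4))]
w3 155 1.5 [(0, np.float64(-50.4)), (6, np.float64(-48.5)), (10, np.float64(-47.2))]
w3 184 -47.0 [(0, np.float64(0.3)), (6, np.float64(1.7)), (10, np.float64(2.6))]
w3 200 8.9 [(0, np.float64(28.3)), (6, np.float64(29.4)), (10, np.float64(30.1))]
w3 204 -6.5 [(0, np.float64(35.3)), (6, np.float64(36.3)), (10, np.float64(37.0))]
w3 211 7.4 [(0, np.float64(47.5)), (6, np.float64(48.4)), (10, np.float64(49.0))]
[206, 207, 207, 208, 207, 205, 204, 203, 203, 205, 208, 211, 207, 181, 133, 110, 111, 110, 110, 115, 122, 127, 128, 128, 127, 125, 144, 208, 242, 245, 244, 233, 176, 116, 102, 102, 102, 102, 105, 110, 116, 121, 125, 127, 129, 127, 126, 123, 120, 117, 108, 99, 96, 93, 92, 92, 92, 91, 91, 91, 97, 108, 117, 116, 117, 117, 117, 116, 117, 116, 117, 116, 116, 117, 115, 115, 114, 114, 113,
[... 2408 characters left out ...]
p.float64(36.0), np.float64(47.0), np.float64(49.0)] 120 [np.float64(29.0), np.float64(43.0), np.float64(45.0)] 125 [np.float64(23.0), np.float64(39.0), np.float64(41.0)] 130 [np.float64(17.0), np.float64(34.0), np.float64(37.0)] 135 [np.float64(11.0), np.float64(30.0), np.float64(33.0)] 140 [np.float64(4.0), np.float64(26.0), np.float64(29.0)] 145 [np.float64(-2.0), np.float64(21.0), np.float64(25.0)] 150 [np.float64(-9.0), np.float64(17.0), np.float64(21.0)] 155 [np.float64(-16.0), np.float64(12.0), np.float64(16.0)] 160 [np.float64(-22.0), np.float64(7.0), np.float64(12.0)] 165 [np.float64(-29.0), np.float64(3.0), np.float64(8.0)] 170 [np.float64(-36.0), np.float64(-2.0), np.float64(3.0)]
```

The sill edges come out at x 0.3, 30, 36 and 48.4, exactly as described, so the mouth is at (517,-131) with yaw 0.0915. Now I drag the ring along the floor.

carry_out(commands=[0,-0.03,0,0,0,0,-0.06,0,0,0,0,-0.1,0,0,0,0,-0.15,0,0,0,0,-0.2,0,0,0,0,-0.25,0,0,0,0,-0.3,0,0,0,0,-0.35,0,0,0,0,-0.4,0,0,0,0,-0.45,0,0,0,0,-0.5,0,0,0,0,-0.54,0,0,0,0,-0.57,0,0,0,0,-0.59,0,0,0,0,-0.6,0,0,0,0,-0.6,0,0,0,0,-0.6,0,0,0], grip_force=55)

```text
clock: 14.3
tool_pos: [598.3, -128.0, 232.5]
orientation: [-0.0, 0.675, 0.738, -0.0]
ft_force: [1.1, -0.1, -1.8]
opening: 0.214
grip_force: 54.9
```

```bash
cat >> h.py <<'E'
EX=np.array([.9958,.0915]);EY=np.array([-.0915,.9958]);MO=np.array([517,-131.])
def mf(p):return ((np.array(p)[:2]-MO)@EX).round(1),((np.array(p)[:2]-MO)@EY).round(1)
def ringfind(name,x,save=None,z=10,r=45):
    """bright low-saturation blob near mouth-x"""
    C=cam(name);im=arm.read_camera(name)[...,::-1]
    if save:cv2.imwrite(save,im)
    return C,im
E
python3 - <<'E'
from h import *
C,im=ringfind("wrist",0,"pics/w6.png")
s=arm.sense();print(s["clock"],s["tool_pos"],mf(s["tool_pos"]),s["ft_force"],s["wrist_torque"])
u,v=proj(C,[*s["tool_pos"][:2],10]);print(u,v)
g=im.min(2);m=(g>190).astype(np.uint8);x0,y0=int(u)-35,int(v)-32
w=m[y0:y0+64,x0:x0+70];print('\n'.join(''.join('.#'[k] for k in r) for r in w[::2]))
E
```

```text
14.35 [ 598.35391051 -127.97056026  232.49948893] (np.float64(81.3), np.float64(-4.4)) [ 0.38242507 -0.53234092 -0.90807973] [ 0.00466959 -0.20793719  0.04432898]
261.8514620774338 152.89435917364486
...........###########................................................
.............##.#####.................................................
......................................................................
......................................................................
......................................................................
......................................................................
......................................................................
######################################################################
######################################################################
######################################################################
######################################################################
..................###########..............###########................
.................#########...................###
[... 671 characters left out ...]
..........############..........############.................
.....................###########.......############...................
.......................#########.......##########.....................
..........................######.......#######........................
......................................................................
......................................................................
......................................................................
......................................................................
......................................................................
......................................................................
```

The mask shows the ring hooked on the toe, ring centre at mouth-x 81 and y -4.4. For the sill I lift clear of the ring, turn the toe sideways so it leaves more clearance on the slopes, and lower it back into the bore.

carry_out(commands=[0,0.01,-0.06,0,0,0,0.01,-0.12,0,0,0,0.01,-0.15,0,0,-0.03,0.01,-0.15,0.3,0,-0.06,0,-0.15,0.6,0,-0.06,0,-0.15,0.9,0,-0.06,0,-0.15,1,0,-0.06,0,-0.15,1,0])

```text
clock: 15.15
tool_pos: [598.9, -133.9, 247.8]
orientation: [0.0, 0.836, 0.548, 0.0]
ft_force: [-0.6, 1.2, -1.8]
opening: 0.215
grip_force: 54.9
```

carry_out(commands=[0,0,0,0.3,0,0,0,0,0.6,0,0,0,0,0.9,0,0,0,0,1,0,0,0,0,1,0])

```text
clock: 15.65
tool_pos: [598.9, -133.8, 247.7]
orientation: [0.0, 0.946, 0.325, 0.0]
ft_force: [0.1, -0.2, -2.0]
opening: 0.211
grip_force: 54.9
```

carry_out(commands=[0,0,0,0.3,0,0,0,0,0.6,0,0,0,0,0.9,0,0,0,0,1,0,0,0,0,1.0,0])

```text
clock: 16.15
tool_pos: [598.9, -133.9, 247.6]
orientation: [0.0, 0.997, 0.082, 0.0]
ft_force: [1.1, -0.6, -2.4]
opening: 0.216
grip_force: 54.9
```

carry_out(commands=[0,0,0,0.14,0,0,0,0,0.14,0,0,0,0,0.14,0])

```text
clock: 16.45
tool_pos: [598.8, -134.0, 247.6]
orientation: [-0.0, 0.999, 0.047, 0.0]
ft_force: [-0.5, 0.5, -1.2]
opening: 0.215
grip_force: 54.9
```

Run:
```python
from h import *
C,im=ringfind("wrist",0,"pics/w7.png")
s=arm.sense();print(s["clock"],s["tool_pos"],mf(s["tool_pos"]),s["orientation"],s["ft_force"],s["joints"].round(2))
R=Ro.from_quat(np.r_[s["orientation"][1:],s["orientation"][0]]).as_matrix();print("toolx",R[:,0].round(3),"tooly",R[:,1].round(3))
u,v=proj(C,[*s["tool_pos"][:2],10]);print(u,v,"toe",proj(C,s["tool_pos"]-[0,0,222]))
g=im.min(2);m=(g>175).astype(np.uint8);x0,y0=int(u)-35,int(v)-32
w=m[y0:y0+64,x0:x0+70];print('\n'.join(''.join('.#'[k] for k in r) for r in w[::2]))
```

```text
16.5 [ 598.81299023 -133.98977068  247.57791197] (np.float64(81.2), np.float64(-10.5)) [-1.41969977e-05  9.98893427e-01  4.70310532e-02  3.84108649e-05] [-0.31637291  0.45014078 -1.35948967] [-0.19  0.4   0.46  1.56 -0.18  1.23 -1.17]
toolx [0.996 0.094 0.   ] tooly [ 0.094 -0.996 -0.   ]
261.2682453252341 150.4206635904284 toe [261.27192141 152.83253368]
...............................................................#######
..............................................................########
..............................................................########
..............................................................########
..............................................................########
..............................................................########
..............................................................########
...........................######.............................########
.....................##################.......................########
.................#########################....................########
...............#################
[... 829 characters left out ...]
....###########...............########..............#########
...............#################.......######................#########
.................################......####..................#########
....................############.......##....................#########
........................########.............................#########
.............................................................#########
.............................................................#########
.............................................................#########
.............................................................#########
.............................................................#########
```

carry_out(commands=[0,0,0.03,0,0,0,0,0.06,0,0,0,0,0.09,0,0,0,0,0.11,0,0,0,0,0.13,0,0,0,0,0.145,0,0,0,0,0.145,0,0])

```text
clock: 17.2
tool_pos: [598.7, -133.9, 232.8]
orientation: [-0.0, 0.999, 0.045, -0.0]
ft_force: [-0.4, 0.6, -1.3]
opening: 0.217
grip_force: 54.9
```

carry_out(commands=[-0.04,0,0,0,0,-0.08,0,0,0,0,-0.11,0,0,0,0,-0.15,0,0,0,0,-0.19,0,-0.005,0,0,-0.22,0,-0.01,0,0,-0.25,0,-0.012,0,0,-0.28,0,-0.015,0,0,-0.31,0,-0.018,0,0,-0.34,0,-0.02,0,0,-0.34,0,-0.02,0,0,-0.34,0,-0.02,0,0])

```text
clock: 18.4
tool_pos: [565.3, -137.1, 235.3]
orientation: [0.0, 0.999, 0.045, 0.0]
ft_force: [3.0, -0.0, 1.1]
opening: 0.214
grip_force: 55.0
```

```bash
cat > look.py <<'E'
from h import *
import sys
C,im=ringfind("wrist",0,f"pics/{sys.argv[1]}.png");th=int(sys.argv[2]) if len(sys.argv)>2 else 175
s=arm.sense();print(s["clock"],s["tool_pos"].round(1),mf(s["tool_pos"]),s["ft_force"].round(1),s["wrist_torque"].round(2))
u,v=proj(C,[*s["tool_pos"][:2],10]);print(u,v)
g=im.min(2);m=(g>th).astype(np.uint8);x0,y0=int(u)-35,int(v)-32
w=m[y0:y0+64,x0:x0+70];print('\n'.join(''.join('.#'[k] for k in r) for r in w[::2]))
E
python3 look.py w8
```

```text
18.45 [ 565.3 -137.1  235.3] (np.float64(47.5), np.float64(-10.5)) [2.9 0.2 0.9] [ 0.15 -1.23 -0.07]
261.22649109896435 152.4655562764488
....................######################.....................#######
..................##########################...................#######
................###############################................#######
..............#############........#############...............#######
.............###########...............##########..............#######
............#########....................#########.............#######
...........#########......................#########............#######
...........########.........................########...........#######
...........########.........................########...........#######
..........########..........................########...........#######
..........#########.........................########...........#######
...........########.........................########...........#######
...........#########.......................########............#######
............#########....#######.......
[... 609 characters left out ...]
.....................................................########
..............................................................########
..............................................................########
..............................................................########
..............................................................########
..............................................................########
..............................................................########
..............................................................########
..............................................................########
..............................................................########
```

The ring is climbing the sill (ring centre at mouth-x about 64, 3 N pull) and the toe lags a little. I ease the hook up and keep pulling slowly with full grip.

carry_out(commands=[0,0,-0.01,0,0,0,0,-0.015,0,0,-0.02,0,-0.015,0,0,-0.04,0,-0.017,0,0,-0.06,0,-0.017,0,0,-0.08,0,-0.017,0,0,-0.1,0,-0.02,0,0,-0.12,0,-0.02,0,0,-0.12,0,-0.02,0,0], grip_force=60)

```text
clock: 19.35
tool_pos: [552.7, -138.2, 237.1]
orientation: [-0.0, 0.999, 0.045, -0.0]
ft_force: [1.5, 0.1, -0.8]
opening: 0.212
grip_force: 60.0
```

```bash
python3 look.py w9
```

```text
19.4 [ 552.8 -138.1  237.1] (np.float64(35.0), np.float64(-10.4)) [ 1.2 -0.3 -1. ] [ 0.09 -0.2  -0.  ]
261.2628217847244 151.91806290367927
...............................................................#######
......................##################.......................#######
...................########################....................#######
.................#############################.................#######
...............################################................#######
..............###########.............###########..............#######
.............#########..................##########.............#######
............#########.....................#########............#######
...........########........................########............#######
...........########.........................########...........#######
..........#########.........................########...........#######
..........########..........................########...........#######
...........########.........................########...........#######
...........########..................
[... 611 characters left out ...]
.....................................................########
..............................................................########
..............................................................########
..............................................................########
..............................................................########
..............................................................########
..............................................................########
.............................................................#########
##############################...........#############################
##############################............############################
```

carry_out(commands=[-0.02,0,0,0,0,-0.04,0,0,0,0,-0.06,0,0,0,0,-0.08,0,0,0,0,-0.1,0,0,0,0,-0.12,0,0,0,0,-0.14,0,0.005,0,0,-0.16,0,0.01,0,0,-0.16,0,0.01,0,0])

```text
clock: 20.3
tool_pos: [536.4, -139.7, 235.8]
orientation: [-0.0, 0.999, 0.045, -0.0]
ft_force: [0.1, 0.3, -1.9]
opening: 0.214
grip_force: 60.0
```

```bash
python3 look.py w10
```

```text
20.35 [ 536.6 -139.6  235.9] (np.float64(18.7), np.float64(-10.4)) [ 1.   0.9 -0.6] [ 0.09  0.02 -0.01]
261.25280235576423 151.92060060109753
...............................................................#######
..........................##########...........................#######
.....................####################......................#######
..................##########################...................#######
................##############################.................#######
..............##############.......#############...............#######
.............##########................##########..............#######
............#########....................#########.............#######
...........#########......................#########............#######
...........########.........................########...........#######
..........#########.........................########...........#######
..........########..........................########...........#######
..........########..........................########...........#######
...........########................
[... 613 characters left out ...]
.............................................................
......................................................................
################################.......###############################
################################.......###############################
###############################.........##############################
##############################...........#############################
##############################...........#############################
##############################...........#############################
##############################...........#############################
##############################............############################
```

carry_out(commands=[-0.02,0,0.01,0,0,-0.037,0,0.018,0,0,-0.05,0,0.024,0,0,-0.067,0,0.029,0,0,-0.087,0,0.037,0,0,-0.107,0,0.044,0,0,-0.127,0,0.052,0,0,-0.147,0,0.059,0,0,-0.167,0,0.064,0,0,-0.187,0,0.069,0,0,-0.207,0,0.074,0,0,-0.227,0,0.079,0,0,-0.247,0,0.081,0,0,-0.267,0,0.084,0,0,-0.267,0,0.084,0,0])

```text
clock: 21.85
tool_pos: [509.9, -142.1, 227.5]
orientation: [-0.0, 0.999, 0.045, -0.0]
ft_force: [-0.4, 0.0, -1.4]
opening: 0.216
grip_force: 60.0
```

```bash
python3 look.py w11 225
```

```text
21.9 [ 510.  -142.   227.5] (np.float64(-8.0), np.float64(-10.3)) [ 1.1 -0.5 -1.7] [-0.02 -0.04  0.  ]
261.23819050205447 153.35629423265848
................................................................######
................................................................######
................................................................######
.................................................................#####
......................................................................
......................................................................
......................................................................
......................................................................
......................................................................
......................................................................
......................................................................
......................................................................
......................................................................
....................................
[... 612 characters left out ...]
.............................................................
......................................................................
......................................................................
......................................................................
......................................................................
......................................................................
......................................................................
......................................................................
......................................................................
......................................................................
```

Run:
```python
import cv2
im=cv2.imread("pics/w11.png").min(2)[115:195:2,215:311:1]
print(im.min(),im.max())
print('\n'.join(''.join(" .:-=+*#%@"[min(9,int(k)*10//256)] for k in r) for r in im))
```

```text
40 241
----------:::::::::::::::::::::::::::::::::::::::::::::::::::::::::-------=#%%%%%%%#############
--------------------------------------------------------------------------+#%%%@%%%#############
--------=========-=-------------------------------------------------------+%@%%%%%%%%%%%%%%%%%%#
-----------------------------------==++++++++++==------------------:-:----+%@@%%%@@@@@@@@@@@@@@@
:::::........................:-=+**########%%%###**+=-:................::-+%@@@@%%@@@@@@@@@@@@@@
:::.......................::=*##%%%%##%%%%%%%%%%%%%%##+=::..............::+%@@@@@@@@@@@@@@@@@@@@
........................:-=*#%%%%%%%%%%%%%%%%%%%%%%%%%%#*=-:.............:+%@@@@@%@@@@@@@@@@@@@@
.......................:=*#%%%%%%##%%%%%%%###%%%%%%%%%%%%#*=:.............:-=-==---=---=--------
......................:+#%%%%%%#%%%#**=------=+*#%%%%%%%%%%#+:..................................
.....................:+#%%%%%%%%#*=:...........::=*##%%%%%%%#+:.................................
....................:+#%%%%#%%%*-:.................-+#%%%%%%%#+:................................
....................-*#%%%
[... 2086 characters left out ...]
#####################
#########################################+---------=*###########################################
################################%########+---------=*###########################################
################################%%#######+----------*###################################%%######
#########################################=----------+##################################%########
#####################################**+===========-==+*########################################
#################################**+==+*#############*+===+**###################################
###############################+==+*##%%%%%%%%%%%%%%%%%%#*+==+*#################################
```

The brightness map shows the ring straddling the tester's front edge with the toe in the bore. I pull it on across the bench.

carry_out(commands=[-0.04,0,0,0,0,-0.08,0,0.003,0,0,-0.12,0,0.005,0,0,-0.17,0,0.007,0,0,-0.22,0,0.007,0,0,-0.27,0,0.007,0,0,-0.32,0,0.007,0,0,-0.37,0,0.007,0,0,-0.42,0,0.007,0,0,-0.47,0,0.007,0,0,-0.52,0,0.007,0,0,-0.57,0,0.007,0,0,-0.61,0,0.007,0,0,-0.64,0,0.007,0,0,-0.64,0,0.007,0,0,-0.64,0,0.007,0,0])

```text
clock: 23.5
tool_pos: [446.6, -147.8, 226.9]
orientation: [-0.0, 0.999, 0.045, -0.0]
ft_force: [0.5, 0.5, -0.8]
opening: 0.214
grip_force: 60.0
```

```bash
cat > map.py <<'E'
from h import *
import sys
C,im=ringfind("wrist",0,f"pics/{sys.argv[1]}.png")
s=arm.sense();print(s["clock"],s["tool_pos"].round(1),mf(s["tool_pos"]),s["ft_force"].round(1),s["wrist_torque"].round(2))
print(proj(C,[*s["tool_pos"][:2],5]))
im=im.max(2)[85:195:2,215:311]
print('\n'.join(''.join(" .:-=+*#%@"[min(9,max(0,int(k)-int(sys.argv[2]))*10//(256-int(sys.argv[2])))] for k in r) for r in im))
E
python3 map.py w12 120
```

```text
23.55 [ 446.7 -147.7  226.9] (np.float64(-71.5), np.float64(-10.2)) [ 0.1 -0.5 -1.3] [0.04 0.06 0.01]
[261.25787625 152.71608246]
                                                                                                
                                                                                                
                                                                                                
                                                                                                
++++******+*+++***+++++*******************************#*********************************++**+++*
**+***********+*******++**********************************************************************+*
***********************+**********+******************************************+******************
********************************************************************#*#******+******************
************************************************************+*****##****************************
++**********************************************************++********+*************************

[... 3664 characters left out ...]
*********************
*******+*******##***********************+:          +***********************#****************+**
***************##********#******+*+*****+.          =***********************###*****************
***********+++*****+*******+*++++*******+.          -**************************##***************
******#***++++****++++****++++++********+           :+******************************************
************+++**+++++*****++********+=:.             :=+*******************************#*#*****
******+******++++****************=-:  .-=***#*##*#**+=:  .:=+***************************#*******
**************+*+**************=. :-+*##%%##%#######%%##*=:. :=++**********+******************++
```

The ring lies on the bench at mouth-x about -60, clear of the tester, with the dark base edge at the top of the map. I lift the hook straight out of the bore, then swing back to the stand, turning it back on the way.

carry_out(commands=[0,0,-0.04,0,0,0,0,-0.08,0,0,0,0,-0.12,0,0,0,0,-0.2,0,0,0,0,-0.5,0,0,0,0,-0.8,0,0,0,0,-0.8,0,0])

```text
clock: 24.25
tool_pos: [448.8, -148.6, 311.1]
orientation: [0.001, 0.999, 0.045, 0.003]
ft_force: [0.7, -1.4, -1.0]
opening: 0.212
grip_force: 60.0
```

carry_out(commands=[-0.2,-0.3,0,-0.25,0,-0.4,-0.6,0,-0.5,0,-0.6,-0.9,0,-0.75,0,-0.6,-1,0,-1,0,-0.6,-1,0,-1,0,-0.6,-1,0,-1,0])

```text
clock: 24.85
tool_pos: [378.2, -54.1, 307.0]
orientation: [0.0, 0.957, 0.289, 0.0]
ft_force: [0.1, 0.2, -1.7]
opening: 0.212
grip_force: 60.0
```

carry_out(commands=[0.2,-0.3,0,-0.25,0,0.4,-0.6,0,-0.5,0,0.55,-0.83,0,-0.75,0,0.55,-0.83,0,-1,0,0.55,-0.83,0,-1,0])

```text
clock: 25.35
tool_pos: [377.9, 45.5, 306.7]
orientation: [0.0, 0.855, 0.518, -0.0]
ft_force: [0.2, 0.5, -2.0]
opening: 0.213
grip_force: 60.0
```

carry_out(commands=[0.3,-0.15,0,-0.25,0,0.6,-0.3,0,-0.5,0,0.88,-0.46,0,-0.75,0,0.88,-0.46,0,-1,0,0.88,-0.46,0,-1,0])

```text
clock: 25.85
tool_pos: [377.9, 144.6, 306.7]
orientation: [0.0, 0.701, 0.713, -0.0]
ft_force: [0.4, -0.2, -1.3]
opening: 0.212
grip_force: 60.0
```

carry_out(commands=[0.1,-0.03,0,-0.2,0,0.19,-0.03,0,-0.3,0,0.19,-0.03,0,-0.3,0,0.19,-0.03,0,-0.3,0,0.19,-0.03,0,-0.3,0])

```text
clock: 26.35
tool_pos: [374.2, 163.0, 306.9]
orientation: [0.0, 0.647, 0.763, -0.0]
ft_force: [1.1, -0.3, -1.1]
opening: 0.211
grip_force: 60.0
```

Run:
```python
from h import *
C=cam("wrist");im=arm.read_camera("wrist")[...,::-1];cv2.imwrite("pics/w13.png",im)
s=arm.sense();p=s["tool_pos"];q=s["orientation"];print(s["clock"],p,q,s["ft_force"])
R=Ro.from_quat(np.r_[q[1:],q[0]]).as_matrix();d=R.T@(np.array([463,181,274])-p);print("to fork, tool axes",d.round(1),"yaw",np.arctan2(R[1,1],R[0,1]))
print("collar",proj(C,p-[0,0,25]),"rod end",proj(C,p-[0,0,222]))
for n in("scene","side"):cv2.imwrite(f"pics/{n}3.png",arm.read_camera(n)[...,::-1])
S=cam("scene");i=cv2.imread("pics/scene3.png").min(2);a,b=proj(S,[*(MO-60*EX-4*EY),8]).astype(int);print("scene ring",a,b)
print('\n'.join(' '.join('%3d'%k for k in r) for r in i[b-12:b+13:2,a-14:a+15:2]))
# fork edges vs rod in wrist picture
u,v=proj(C,p-[0,0,222]).astype(int)
m=im.max(2)[v-40:v+30:2,u-40:u+56]
print('\n'.join(''.join(" .:-=+*#%@"[min(9,int(k)*10//256)] for k in r) for r in m))
```

```text
26.4 [374.13130933 163.18697721 306.94960385] [ 9.82275807e-05  6.46239272e-01  7.63134846e-01 -2.57334493e-05] [ 0.28165672  0.09994855 -1.29912768]
to fork, tool axes [ 2.9 90.6 33. ] yaw 0.16550414275866518
collar [261.74053504 210.37930962] rod end [261.82652926 152.77157438]
scene ring 207 222
155 156 156 155 155 155 154 156 155 155 155 155 155 157 156
159 160 161 157 155 156 155 155 154 154 154 154 155 169 169
175 178 177 162 157 156 155 157 154 157 156 156 155 167 175
175 173 181 166 156 156 154 157 156 156 156 156 156 159 177
163 163 177 171 158 160 162 163 163 159 156 157 158 153 176
165 162 173 175 162 161 153 148 153 164 163 158 157 148 168
164 161 171 179 166 146 140 143 145 157 164 157 157 147 158
159 161 169 182 169 153 156 158 158 160 154 152 156 147 146
160 162 165 180 166 164 165 164 163 155 146 155 157 151 138
153 161 163 176 157 146 149 149 146 139 150 157 156 152 132
124 160 162 174 171 147 142 143 153 156 157 156 156 153 132
 96 153 161 172 177 158 157 157 159 160 158 157 155 153 133
 76 148 162 169 178 160 158 157 157 152 149 143 132 124 107
%#*+*###############
[... 2674 characters left out ...]
#%%%%################
###%%###########%%%%%%%%%%%%%%%%%%%%#*=---=+######%#########%#########%####%######%%############
##%%%#%############%%%%%%%###%%%%%%%#+-----+#####%%%%%%%%%%##########%%##################%%#####
##%%%%%###############%%%#####%%%%%#+-------=######%%%%%%############%%%%##############%%%%#####
######################%%%######%%%%*=--------+#####%#%#########%########################%%%%%###
%%############%#######%#####%%%%###*=--------+#########%%#################################%%%##%
######%################%%%###%#%%##+---------+##########%##################################%%%%#
########################%%#########+---------=#######################%#########%############%%%%
```

carry_out(commands=[0.03,0,0.15,-0.01,0,0.03,0,0.33,-0.01,0,0.03,0,0.33,-0.01,0,0.03,0,0.33,-0.01,0])

```text
clock: 26.9
tool_pos: [373.3, 166.9, 274.2]
orientation: [-0.0, 0.643, 0.766, -0.0]
ft_force: [0.0, 1.0, -0.7]
opening: 0.212
grip_force: 60.0
```

carry_out(commands=[0,0.1,0,0,0,0,0.2,0,0,0,0,0.3,0,0,0,0,0.4,0,0,0,0,0.45,0,0,0,0,0.5,0,0,0,0,0.55,0,0,0,0,0.6,0,0,0,0,0.6,0,0,0])

```text
clock: 27.8
tool_pos: [432.9, 177.6, 273.9]
orientation: [0.0, 0.643, 0.766, 0.0]
ft_force: [-0.1, -0.2, -1.4]
opening: 0.213
grip_force: 60.0
```

Run:
```python
from h import *
C=cam("wrist");im=arm.read_camera("wrist")[...,::-1];cv2.imwrite("pics/w14.png",im)
s=arm.sense();p=s["tool_pos"];q=s["orientation"];print(s["clock"],p,q,s["ft_force"],s["wrist_torque"])
R=Ro.from_quat(np.r_[q[1:],q[0]]).as_matrix();d=R.T@(np.array([463,181,274])-p);print("to fork, tool axes",d.round(1))
for z in(235,):print("slot axis",[proj(C,[463-k*.985,181-k*.171,z]).round(1).tolist() for k in(24,0,-20,-40)])
m=im.max(2)[120:240:2,235:350]
print('\n'.join(''.join(" .:-=+*#%@"[min(9,int(k)*10//256)] for k in r) for r in m))
```

```text
27.85 [432.56359987 177.56473548 273.87803218] [ 2.65826332e-05  6.42679568e-01  7.66135084e-01 -6.67278140e-05] [ 0.42709068  0.47864913 -2.65991283] [-0.02994935 -0.00335917 -0.00091393]
to fork, tool axes [-1.9 30.6 -0.1]
slot axis [[270.5, 206.1], [304.3, 206.2], [332.5, 206.3], [360.7, 206.3]]
#%%#########%%%%%%########################%####%#+-----------------------------------------------------------------
%%%%#########%%%%###%############################+-----------------------------------------------------------------
%%%%########%#######%%%###%################%%#%##+-----------------------------------------------------------------
%#######%%%%##############%#%#####%%%%%##%%%%%###+-----------------------------------------------------------------
%%######%%%%##############%%#######%%%%%####%####=-----------------------------------------------------------------
%####%%%%%#########%########%######%%%%#%%#####%#=:----------------------------------------------------------------
####%%%%%%#####%%#%########%%#%##################=------------------------------------------------------
[... 5459 characters left out ...]
%%%%
#######*-                                   .=#%%%%%#%%%%%%%%%%%%%%%%%%%%%%%%%%%%%%%%%%%%%%%%%%%%%%%%%%%%%%%%%%%%%%
+++####+:                                    -*####+++***##########%%##%%####%##########%%######%%%%%##%%%%%#%#%%%%
+======-.                                    :=======+++++++**###%#%#####%%###%%%%##%#%%%%%%%%%%%%%%%%%%%%%%%%%####
+=-.                                              .-=++++++++++++**####%%%%%%%%%%###%%%#%%%%%#%%%%%%###%%%%%%%%%###
+=:.                                              .:==+++++++++=++=+++*#####%%%%%%#%%%%%%%%%%#%%%%%%%%#%%####%%%%%%
+=:                                                :=++++++=+++++++++=+++++**##%%%%%%%%%%%%%%%%%%%%%%%%%#####%#%%##
```

The wrist map puts the slot centre at v 205 against 206 predicted, so I correct 1.4 mm sideways and slide in slowly.

carry_out(commands=[-0.014,0,0,0,0,-0.014,0.04,0,0,0,-0.014,0.08,0,0,0,-0.014,0.12,0,0,0,-0.014,0.16,0,0,0,-0.014,0.2,0,0,0,-0.014,0.24,0,0,0,-0.014,0.28,0,0,0,-0.014,0.305,0,0,0,-0.014,0.305,0,0,0,-0.014,0.305,0,0,0])

```text
clock: 28.95
tool_pos: [462.6, 181.5, 273.9]
orientation: [-0.0, 0.643, 0.766, -0.0]
ft_force: [0.1, 0.1, -1.3]
opening: 0.213
grip_force: 60.0
```

```bash
python3 -c "
from h import *
s=arm.sense();p=s['tool_pos'];q=s['orientation'];print(s['clock'],p,s['ft_force'],s['wrist_torque'])
R=Ro.from_quat(np.r_[q[1:],q[0]]).as_matrix();print((R.T@(np.array([463,181,260])-p)).round(1))"
```

```text
28.95 [462.62097058 181.45264408 273.87106675] [ 0.13971988  0.12408916 -1.31225525] [-0.01948793 -0.01983388  0.01722085]
[-0.5  0.3 13.9]
```

No contact. I lower the collar onto the prongs, slowly at the end.

carry_out(commands=[0,0,0.03,0,0,0,0,0.06,0,0,0,0,0.09,0,0,0,0,0.11,0,0,0,0,0.12,0,0,0,0,0.125,0,0,0,0,0.13,0,0,0,0,0.13,0,0])

```text
clock: 29.75
tool_pos: [462.7, 181.5, 261.0]
orientation: [0.0, 0.643, 0.766, 0.0]
ft_force: [0.1, -0.7, -1.0]
opening: 0.215
grip_force: 60.0
```

carry_out(commands=[0,0,0.004,0,0,0,0,0.008,0,0,0,0,0.008,0,0])

```text
clock: 30.05
tool_pos: [462.7, 181.5, 260.2]
orientation: [0.0, 0.643, 0.766, 0.0]
ft_force: [-0.3, 0.8, -2.0]
opening: 0.213
grip_force: 60.0
```

carry_out(commands=[0,0,0.004,0,0,0,0,0.008,0,0,0,0,0.008,0,0])

```text
clock: 30.35
tool_pos: [462.8, 181.6, 260.1]
orientation: [0.0, 0.643, 0.766, 0.0]
ft_force: [-1.9, -0.5, 6.0]
opening: 0.209
grip_force: 60.0
```

carry_out(commands=[0,0,-0.006,0,0,0,0,-0.006,0,0,0,0,-0.006,0,0.25,0,0,-0.006,0,0.3,0,0,-0.006,0,0.4,0,0,-0.006,0,0.6,0,0,-0.006,0,0.8,0,0,-0.006,0,0.8,0,0,-0.006,0,0.8,0,0,-0.006,0,0.8,0,0,-0.006,0,0.8,0,0,-0.006,0,0.8,0,0,-0.006,0,0.8])

```text
clock: 31.65
tool_pos: [462.7, 181.5, 260.0]
orientation: [0.0, 0.643, 0.766, 0.0]
ft_force: [-0.3, 0.5, -0.9]
opening: 0.799
grip_force: 0.0
```

carry_out(commands=[0,0,0,0,0.8,0,0,-0.1,0,0.8,0,0,-0.3,0,0.8,0,0,-0.6,0,0.8,0,0,-1,0,0.8,0,0,-1,0,0.8,0,0,-1,0,0.8])

```text
clock: 32.35
tool_pos: [463.2, 181.7, 361.2]
orientation: [0.0, 0.643, 0.766, 0.001]
ft_force: [-0.2, -0.8, -0.4]
opening: 0.798
grip_force: 0.0
```

carry_out(commands=[0,-0.3,-0.4,0,0.8,0,-0.3,-0.5,0,0.8,0,-0.3,-0.5,0,0.8,0,-0.3,-0.5,0,0.8])

```text
clock: 32.75
tool_pos: [433.2, 176.1, 408.7]
orientation: [-0.0, 0.643, 0.766, -0.001]
ft_force: [-0.5, 0.6, -0.4]
opening: 0.8
grip_force: 0.0
```

Run:
```python
from h import *
C=cam("wrist");im=arm.read_camera("wrist")[...,::-1];cv2.imwrite("pics/w15.png",im)
s=arm.sense();print(s["clock"],s["tool_pos"],s["opening"],s["ft_force"])
S=cam("scene");D=cam("side")
a=arm.read_camera("scene")[...,::-1];b=arm.read_camera("side")[...,::-1];cv2.imwrite("pics/scene4.png",a);cv2.imwrite("pics/side4.png",b)
def blob(im,x,y,w,h,th=70):
    g=cv2.GaussianBlur(im,(3,3),0)[y:y+h,x:x+w].max(2)
    n,l,st,c=cv2.connectedComponentsWithStats((g<th).astype(np.uint8)); i=1+st[1:,4].argmax(); return c[i]+[x,y],st[i]
p,q=blob(a,290,135,30,28),blob(b,228,190,22,40);print(p,q,tri([ray(S,*p[0]),ray(D,*q[0])]).round(1))
g=im.max(2);m=(g[140:260,200:340]<45).astype(np.uint8);n,l,st,c=cv2.connectedComponentsWithStats(m)
for i in range(1,n):
    if st[i,4]>80:print(st[i]+[200,140,0,0,0],c[i]+[200,140])
print("pred top/bot",proj(C,(463,181,317)),proj(C,(463,181,241)))
# ring: side + scene, local background difference vs start image
for n,C2,now in(("scene",S,a),("side",D,b)):
    d=cv2.absdiff(now,cv2.imread(f"pics/{n}0.png")).max(2)
    u,v=proj(C2,[*(MO-60*EX-4*EY),6]).astype(int);x0,y0=u-24,v-20
    w=d[y0:y0+40,x0:x0+48];print(n,u,v);print('\n'.join(''.join(" .:-=+*#%@"[min(9,int(k)//5)] for k in r) for r in w[::2]))
```

```text
32.8 [433.05949299 176.040951   408.35998825] 0.7988215889789463 [ 0.1127402   0.45368967 -0.56789903]
(array([301.36448598, 149.63551402]), array([  9,   5,   6,  21, 107], dtype=int32)) (array([237.43044619, 209.09711286]), array([  0,   4,  22,  33, 381], dtype=int32)) [462.4 181.5 281.8]
[282 154  26  36 794] [293.96725441 172.03526448]
[334 233   6  27 147] [336.71428571 246.79591837]
pred top/bot [297.28020342 183.15493629] [290.32296039 163.17550288]
scene 207 222
....  .... . . ...  ........... ......  .....   
..... .........  ... . .. .. . .. . . ..   . ...
   .. ..... . ...  ...  ... ... ....... .... ...
 .. . . ...  ... .  ... .  .. ...... ......  . .
 .  .  ... ..  .. .......... .. .... .. . .. ...
. . .. . ... .    .... ....  ...... . ..... ....
............... ...........  . ..  .. .. .    ..
.................. ... .. ....... ........  ....
.. ................            . ..   .....  .  
.......... ......    .::--:  .  .. ...... ... . 
 ....  ... .....   .-+==---:.   . ........ .... 
     . . .......   .::......  .:..     ....... .
        ...........         .:--....
[... 383 characters left out ...]
                                  
                                                
                                                
                                                
                                                
                                                
                                                
                        .                       
                 ...        .                   
                .: .-----==-...                 
                ..        .:: ..                
              .:....        ... .               
               .:-.  ....... .-:.               
                 .:-----:--==-:                 
                     .......
```

The hook hangs back at (462,181.5,282) as it did at the start. The ring's outline shows in both views on the bench about 60 mm in front of the mouth. I'm handing in.

Run:
```python
from h import *
S=cam("scene");D=cam("side")
print(mf(onz(S,207,224.5,6)),mf(onz(D,285.5,210.5,6)))
print(arm.hand_in())
```

```text
(np.float64(-52.1), np.float64(-5.6)) (np.float64(-61.2), np.float64(6.4))
the job is handed in; nothing more can be done
None
```

The job is handed in at about 33 s: the ring lies on the bench about 50–60 mm in front of the channel's mouth, and the hook hangs back in its fork, let go; no verdict came back.

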